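Close and latch the control console

TASK

Close up the grey control console: gently lower its hinged aluminium panel until it rests on the rubber gasket, without pressing on the display, then turn both black wing latches clockwise a quarter turn, fully home, so that they pull the panel down tight. Leave everything else on the bench where it is.

Things in the scene. Friction and masses are not known exactly. Their poses are not given: they have to be found in the camera images.
- console: Grey-blue sloping-front instrument console, 260 mm wide (y), 234 mm deep, 173 mm high, fixed to the bench. x points from front to back, z up; origin on the bench, 109 mm behind its front face. The panel opening slopes 35 degrees, from 55 mm high at the front to 173 mm at the hinge, 60 mm to +x of the origin; flat deck behind that.
- panel (a joint): Panel angle in rad: 0 is tight on the console (35 degree slope), growing as the front edge swings up about the rear hinge. Stiff hinge (0.6 N m friction): it stays where left; 1 to 5 N on the front edge swings it down. Below about 0.021 it lies on the springy gasket, which holds the edge about 2.5 to 4 mm proud (0.012 to 0.021) until latched; to press it to 0 by hand takes about 12 N.
- panel_push (a point): Point on the panel's outer face, mid-width between the latches, 16 mm from its front edge, 190 mm from the hinge line: a clear place to push. Axes move with the panel: x up the slope to the hinge, y left along the hinge, z straight out of the face. The aluminium panel is 254 mm wide, 205 mm long, 4 mm thick.
- panel_hinge (a point): Middle of the panel's hinge axis, which lies in the panel's underside, 4 mm below its outer face; same axes as panel_push (they turn with the panel). The panel turns about this point's y axis: a positive turn opens it.
- latch_left (a joint): Left (+y) wing latch in rad: 0 unlocked (wing along the panel's width), 1.57 fully locked (wing up and down the slope, end stop); grows clockwise seen from outside. Stays where left (0.05 N m friction). From about 0.6 to 1.3 its cam tongue rides under a ramp and draws the panel down (up to 0.25 N m), only if the panel lies on the gasket. Turned past about 0.5 it can stop the panel coming down.
- latch_left_grip (a point): Middle of the left wing, on its turning axis, 26 mm out from the panel's face. Black bar with a red line on top, 64 mm long (this point's y, turns with the wing), 14 mm thick (x), standing 5 to 38 mm above the panel's face (z, out of the panel), on a round boss 34 mm across and 3 mm high. The axis is 148 mm from the hinge line and 75 mm left of mid-panel.
- latch_right (a joint): The same for the right (-y) wing latch, an identical part: also clockwise to lock, 0 unlocked, 1.57 fully locked.
- latch_right_grip (a point): Middle of the right wing, as latch_left_grip; its axis is 75 mm right of the middle of the panel.
- display: Black-framed blue display on the upper half of the panel's outer face, 110 mm (y) by 50 mm (x) and 7 mm proud; origin at the middle of its underside, 45 mm from the hinge line. Fragile: do not press on it. Two round knobs (26 mm across, 15 mm high) stand 92 mm left and right of it.
- lcd_module: Bystander: small green circuit board with a display, 80 x 36 x 16 mm, lying on the bench in front of the console. Origin at the middle of its underside.
- screwdriver: Bystander: red-handled screwdriver, 180 mm long, 26 mm thick at the handle, lying on the bench in front of the console. Origin under its middle.
- solder_reel: Bystander: silver solder reel, 50 mm across, 40 mm high, standing on the flat deck at the back of the console. Origin at the middle of its underside.
- multimeter: Bystander: yellow and black multimeter, 185 x 88 x 45 mm, right of the console. Origin at the middle of its underside.
- breadboard: Bystander: white breadboard, 165 x 55 x 19 mm, left of the console. Origin at the middle of its underside.
- mouse: Bystander: black computer mouse, 100 x 58 x 29 mm, on the right. Origin at the middle of its underside.
- parts_tray: Bystander: blue tray of small parts in four compartments, 140 x 100 x 35 mm, at the back left. Origin at the middle of its underside.

How it is judged:
By the outcome, as a careful person would: the job done as asked, in the order asked, and still so for the second after the job is handed in, with the robot touching nothing.
It also fails if it takes over 64 s, if anything falls off the work surface, if the arm or the gripper's body presses on something with over 40 N, if the wrist force passes 120 N, or if a joint passes its speed limit or range.

ROBOT

A 6-joint arm with a two-finger parallel gripper is mounted at the origin on the work surface. World frame = base frame: x ahead of the robot, y to its left, z up, the work surface at z = 0. Lengths are in m, angles in degrees, forces in N, time in s.
With the tool pointing down it reaches from about 0.25 to 0.725 m from the base axis. Payload 9.7 kg.
Tool frame: the origin (TCP) lies at the very end of the fingers, on their centre line; the grasp point (between the pads) lies tcp_to_grasp behind it (tcp_to_grasp is the distance from the TCP to the grasp point, in m); z points along the fingers, y is the direction in which the jaws open and shut (so a half turn about z gives the same grasp; the last joint's range is limited). The gripper opens to 85 mm and grips with 20 to 120 N. Pads are 22 mm wide; open, the fingers measure 114 mm over their backs; the gripper's body (76 mm by 85 mm) begins 54 mm behind the grasp point. The pads swing forward as they close: fully open they stand 13 mm farther back than shut.
Start: joints at [-72.193, 4.979, 10.078, 95.1, 0, 90], TCP at [0.168, -0.524, 0.231] pointing down, gripper open.
Joint ranges: [-179.16, 179.16], [-48.56, 103.87], [-65.8, 70.77], [-126.05, 130.52], [-82.76, 87.17], [-180, 180]. Speed limits (degrees/s): [127.2, 127.2, 147.25, 180, 180, 180].

INTERFACE

Orientations are given as [roll, pitch, yaw] about the fixed x, y, z axes, in that order (R = Rz(yaw) Ry(pitch) Rx(roll)).
In Python, from workcell import * gives the robot as it stands. The module is installed in compiled form; this text tells all that it offers.
- The arm moves only by the shell command python3 -m pendant 'ROWS' [FORCE]. ROWS is JSON, a list of rows, each a list of 3 entries, a list of its own where there are three numbers: the opening in per cent of the stroke, from 0 (shut) to 100 (fully open), then the shift along the world's x, y, z in mm, then the turn, a rotation vector about the world's x, y, z in degrees. A call has 1 to 20 rows; each row is the pose to reach, as a shift and turn from the pose measured when the call began; what a row does not reach only later rows make up. A row lasts 1/8 s, in which the tool goes at most 62.5 mm and 10.7 degrees, less where a joint would pass 70% of its speed; a pose out of reach is approached as far as the arm can. A call with a gripper value outside its range is refused whole. The fingers move at their own pace and stop on an object; FORCE is the grip in N (left out, the last holds). Time passes only in rows, so rows that repeat a pose let the fingers close. It gives the time, the measured TCP pose, the force and the opening at its end, in the units of the state.
- get_obs(): the state, without advancing time (a new reading comes with each control period).
- camera(name): name is "scene" or "top" or "wrist"; returns a dict with "img" (480x640x3 uint8, red, green, blue), "fx", "fy", "cx", "cy" (pixels), "cam_to_world" (4x4, takes a point from camera to world coordinates); the wrist camera has in their place "T_tool_cam" (4x4, takes a point from camera to tool coordinates, whose origin is the TCP and whose axes are the flange's). Camera axes: x right, y down, z forward; pixel columns grow to the right and rows downward; lengths in m; the calibration is good to about 2 mm. A picture is of the moment at which its call begins: read the wrist's pose just before it. There is no depth.
- job_done(): hands the job in, once; it reports no verdict.
Trained networks look in a picture, given as the dict that the camera call returned (one of the last four; its "shot" number tells which), for a name from the list of things; names that differ only in an ending like _2 or _b are one class to them, and where a whole thing is asked for, a point or a joint stands for the part that bears it (a point fixed in the world has none). Each returns a list of dicts, best first, with "confidence" (0 to 1); they miss things now and then, are a little off and sometimes report something else, mostly with a low value. They report only what shows in the picture. A call takes as long as a camera call.
- regions_of(picture, label): "region" (480x640 bool, what is visible of it).
- pinpoint(picture, label): "position" ([x, y, z] in m, in world coordinates, good to about 4 mm: a listed point, or the origin of a listed thing).
The state is a dict: "time": time; "q": joint angles; "qd": joint speeds; "joint_efforts": joint torques, N m; "ee_pos": TCP position; "tcp_rot": TCP orientation; "wrist_force": force on the tool from outside, world axes, zero at the start; "torque": the same for the moment, N m; "opening": finger opening in m.
Only numpy, scipy, OpenCV 4.12 (cv2) and the standard library are available. Lean on these libraries where they do the work, as an engineer would, in place of code of your own. Each camera call takes 0.05 s, during which the arm holds its last target. There are 200 camera calls.

## Working session

There is one attempt and no reset: what is moved stays moved. The work goes in short steps, Python scripts to look and compute and a shell command to move; the robot and the scene stay as the last step left them, time stands still between calls to the robot, and variables do not carry over. Pictures are saved under pics/ and viewed, about 8 in all and at most 12, crops included, and the job is handed in when it is done.

```bash
mkdir -p pics
cat > h.py <<'E'
from workcell import *
import numpy as np, cv2
from scipy.spatial.transform import Rotation as R
def look(name,labels,save=None):
    p=camera(name)
    if save: cv2.imwrite('pics/'+save,p['img'][:,:,::-1])
    for l in labels:
        print(name,l,[(np.round(np.array(d['position'])*1000,1).tolist(),round(d['confidence'],2)) for d in pinpoint(p,l)[:2]])
    return p
E
python3 - <<'E'
from h import *
o=get_obs();print({k:np.round(v,3).tolist() for k,v in o.items()})
L=['console','panel_push','panel_hinge','latch_left_grip','latch_right_grip','display','solder_reel','lcd_module','screwdriver','multimeter','mouse','breadboard','parts_tray']
look('scene',L,'s1.png');look('top',L,'t1.png')
E
cd pics; python3 -c "
import cv2,numpy as np
cv2.imwrite('a.png',cv2.resize(np.vstack([cv2.imread('s1.png'),cv2.imread('t1.png')]),(400,600)))"
```

```text
{'time': 0.0, 'q': [-72.195, 5.011, 10.035, 95.097, -0.001, 90.001], 'qd': [-0.045, -0.03, 0.017, -0.035, -0.04, 0.005], 'joint_efforts': [0.002, -52.039, 46.481, 0.016, 0.0, 0.0], 'ee_pos': [0.168, -0.523, 0.231], 'tcp_rot': [-179.926, 0.001, 17.805], 'wrist_force': [-0.544, 0.03, -0.08], 'torque': [0.05, -0.02, -0.029], 'opening': 0.085}
scene console [([639.7, 112.6, -3.6], 0.87)]
scene panel_push [([519.6, 128.0, 225.5], 0.89)]
scene panel_hinge [([695.1, 98.2, 171.5], 0.75)]
scene latch_left_grip [([578.1, 199.8, 243.0], 0.85), ([736.7, 118.3, 174.5], 0.23)]
scene latch_right_grip [([543.2, 46.9, 236.2], 0.7)]
scene display [([651.6, 105.0, 192.2], 0.73)]
scene solder_reel [([737.4, 119.1, 170.1], 0.75), ([318.5, -431.6, 1.1], 0.27)]
scene lcd_module [([463.3, 208.8, -0.8], 0.74)]
scene screwdriver [([449.2, 48.8, 0.2], 0.56)]
scene multimeter [([544.6, -446.5, 2.8], 0.79), ([545.8, 43.8, 236.3], 0.67)]
scene mouse [([319.6, -427.7, 2.1], 0.87)]
scene breadboard [([492.9, 402.7, 2.7], 0.78), ([462.0, 205.9, 0.6], 0.61)]
scene parts_tray [([690.4, 379.3, 2.2], 0.66)]
top console [([515.7, 130.6, 219.9], 0.7), ([688.3, 382.2, -3.8], 0.49)]
top panel_push [([517.1, 131.7, 223.1], 0.78)]
top panel_hinge [([695.7, 96.1, 174.1], 0.67)]
top latch_left_grip [([574.9, 195.6, 236.8], 0.61)]
top latch_right_grip [([551.3, 48.9, 236.5], 0.76)]
top display [([654.9, 100.7, 187.9], 0.7)]
top solder_reel [([739.8, 120.6, 168.2], 0.93)]
top lcd_module [([458.8, 207.8, -0.6], 0.64)]
top screwdriver [([448.1, 48.4, -2.1], 0.84)]
top multimeter [([546.7, -447.3, -1.3], 0.82)]
top mouse [([318.2, -425.2, -1.0], 0.78)]
top breadboard [([499.7, 399.8, -4.1], 0.68)]
top parts_tray [([691.5, 376.0, -1.4], 0.7)]
```

View pics/s1.png

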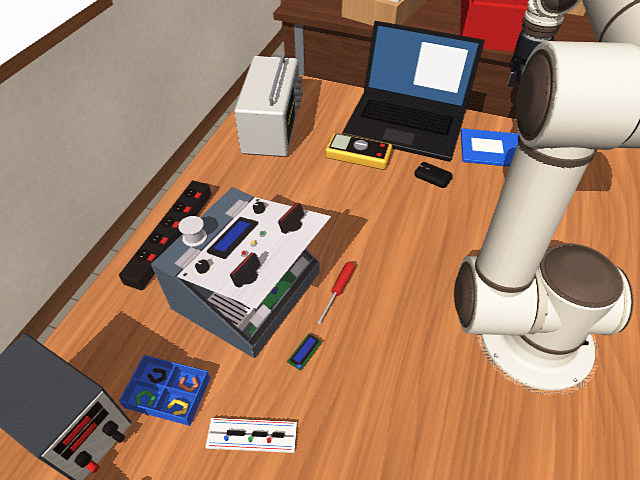

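View pics/t1.png

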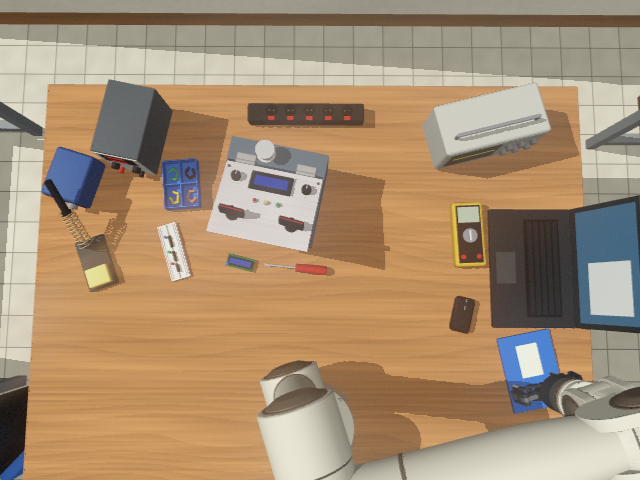

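The panel stands open about 0.86 rad, console yaw is about -10°, and both wings look about across the panel. In the scene view the panel front is near (290,260); in the top view the wings are at (231,212) and (291,223). I'll move above it with the gripper shut and look from there.

```bash
python3 -m pendant '[[100,[0,0,120],[0,0,0]],[100,[0,0,120],[0,0,0]],[0,[300,630,150],[0,0,62]],[0,[300,630,150],[0,0,62]],[0,[300,630,150],[0,0,62]],[0,[300,630,150],[0,0,62]],[0,[300,630,150],[0,0,62]],[0,[300,630,150],[0,0,62]],[0,[300,630,150],[0,0,62]],[0,[300,630,150],[0,0,62]],[0,[300,630,150],[0,0,62]],[0,[300,630,150],[0,0,62]],[0,[300,630,150],[0,0,62]],[0,[300,630,150],[0,0,62]],[0,[300,630,150],[0,0,62]],[0,[300,630,150],[0,0,62]],[0,[300,630,150],[0,0,62]],[0,[300,630,150],[0,0,62]]]' 60
python3 - <<'E'
from h import *
o=get_obs();print({k:np.round(v,3).tolist() for k,v in o.items()})
L=['panel_push','panel_hinge','latch_left_grip','latch_right_grip','display']
p=look('wrist',L,'w1.png');print(np.round(p['T_tool_cam'],3))
look('top',L);look('scene',L)
E
```

```text
time: 3.65
ee_pos: [0.468, 0.1055, 0.3817]
tcp_rot: [180.0, -0.0, 79.7]
wrist_force: [-0.2, -0.6, 0.8]
opening: -0.0002
{'time': 3.65, 'q': [12.706, 1.843, 24.247, 112.361, -0.004, 112.98], 'qd': [0.491, 0.253, 0.115, -0.03, -0.026, 0.119], 'joint_efforts': [-0.022, -44.243, 42.161, -0.002, -0.001, -0.006], 'ee_pos': [0.468, 0.105, 0.382], 'tcp_rot': [179.959, -0.013, 79.725], 'wrist_force': [-0.21, -0.559, 0.834], 'torque': [-0.009, 0.008, 0.012], 'opening': -0.0}
wrist panel_push [([692.4, 97.3, 174.6], 0.62), ([518.4, 132.7, 223.2], 0.6)]
wrist panel_hinge [([691.7, 95.1, 176.8], 0.89)]
wrist latch_left_grip [([582.3, 196.1, 239.1], 0.82)]
wrist latch_right_grip [([548.0, 48.4, 236.8], 0.87)]
wrist display [([654.4, 102.8, 191.3], 0.95)]
[[ 0.    -0.966 -0.26   0.065]
 [ 1.     0.     0.    -0.001]
 [-0.    -0.26   0.966 -0.142]
 [ 0.     0.     0.     1.   ]]
top panel_push []
top panel_hinge [([693.7, 94.7, 174.5], 0.74)]
top latch_left_grip []
top latch_right_grip [([551.5, 49.9, 236.5], 0.65)]
top display [([653.4, 105.9, 186.7], 0.61)]
scene panel_push [([516.9, 128.7, 222.6], 0.78)]
scene panel_hinge [([695.2, 96.7, 169.9], 0.84)]
scene latch_left_grip [([576.8, 195.3, 239.6], 0.69)]
scene latch_right_grip [([546.3, 42.0, 235.3], 0.96), ([319.0, -427.9, -0.2], 0.64)]
scene display [([649.2, 105.1, 191.1], 0.77), ([541.2, -447.8, 0.2], 0.54)]
```

View pics/w1.png

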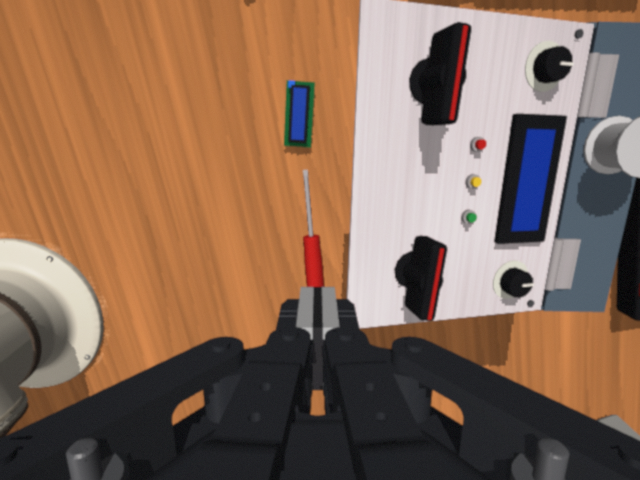

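```bash
python3 -m pendant '[[0,[50,25,-30],[0,0,30]],[0,[50,25,-50],[0,0,50]],[0,[50,25,-60],[0,0,90]],[0,[50,25,-60],[0,0,90]],[0,[50,25,-60],[0,0,90]],[0,[50,25,-60],[0,0,90]],[0,[50,25,-60],[0,0,90]],[0,[50,25,-60],[0,0,130]],[0,[50,25,-60],[0,0,130]],[0,[50,25,-60],[0,0,130]],[0,[50,25,-60],[0,0,130]],[0,[50,25,-90],[0,0,179]],[0,[50,25,-110],[0,0,179]],[0,[50,25,-120],[0,0,179]],[0,[50,25,-130],[0,0,179]],[0,[50,25,-135],[0,0,179]],[0,[50,25,-135],[0,0,179]]]'
cat > path.py <<'E'
from h import *
H=np.array([694.2,96.5,173.]);yaw=np.radians(-11.1)
xc=np.array([np.cos(yaw),np.sin(yaw),0]);yc=np.array([-np.sin(yaw),np.cos(yaw),0]);z=np.array([0,0,1.])
def frame(th): # panel axes at opening th (deg): x upslope, z out
    a=np.radians(35-th); return np.cos(a)*xc+np.sin(a)*z, -np.sin(a)*xc+np.cos(a)*z
def P(th,s=190,y=0,out=4.):
    x,n=frame(th); return H-s*x+y*yc+out*n
E
python3 - <<'E'
from path import *
o=get_obs();p=np.array(o['ee_pos'])*1000;print(p,o['tcp_rot'],o['q'],o['wrist_force'])
for th in range(50,-1,-5):
    phi=-35*(1-th/50); print(th,np.round(P(th)-p,0),np.round(phi*yc,1))
E
```

```text
time: 6.68
ee_pos: [0.518, 0.1313, 0.2457]
tcp_rot: [180.0, -0.0, -100.9]
wrist_force: [0.6, -0.2, -0.1]
opening: -0.0001
[518.00186783 131.31117085 245.70471886] [ 1.79954389e+02 -2.25111001e-02 -1.00904683e+02] [ 1.42251263e+01  3.21614896e+00  9.82467379e+00  9.66593784e+01
 -1.01077746e-03 -6.48701813e+01] [ 0.55903007 -0.21114489 -0.13893812]
50 [ -3.   0. -20.] [-0. -0. -0.]
45 [ -7.   1. -36.] [-0.7 -3.4 -0. ]
40 [ -9.   2. -52.] [-1.3 -6.9 -0. ]
35 [-10.   2. -69.] [ -2.  -10.3  -0. ]
30 [-10.   2. -85.] [ -2.7 -13.7  -0. ]
25 [  -8.    1. -102.] [ -3.4 -17.2  -0. ]
20 [  -5.    1. -118.] [ -4.  -20.6  -0. ]
15 [  -0.   -0. -134.] [ -4.7 -24.   -0. ]
10 [   6.   -1. -149.] [ -5.4 -27.5  -0. ]
5 [  13.   -3. -164.] [ -6.1 -30.9  -0. ]
0 [  21.   -4. -178.] [ -6.7 -34.3  -0. ]
```

```bash
python3 -m pendant '[[0,[-3,0,-12],[0,0,0]],[0,[-3,0,-20],[0,0,0]],[0,[-5,0,-28],[-0.3,-1.7,0]],[0,[-7,1,-36],[-0.7,-3.4,0]],[0,[-8,1,-44],[-1,-5,0]],[0,[-9,2,-52],[-1.3,-6.9,0]],[0,[-10,2,-60],[-1.7,-8.6,0]],[0,[-10,2,-69],[-2,-10.3,0]],[0,[-10,2,-77],[-2.3,-12,0]],[0,[-10,2,-85],[-2.7,-13.7,0]],[0,[-9,1,-94],[-3,-15.5,0]],[0,[-8,1,-102],[-3.4,-17.2,0]],[0,[-7,1,-110],[-3.7,-19,0]],[0,[-5,1,-118],[-4,-20.6,0]],[0,[-3,0,-126],[-4.4,-22.3,0]],[0,[0,0,-134],[-4.7,-24,0]],[0,[0,0,-134],[-4.7,-24,0]]]'
python3 - <<'E'
from path import *
o=get_obs();p=np.array(o['ee_pos'])*1000;print(p,o['tcp_rot'],o['wrist_force'],o['torque'],o['q'])
look('scene',['panel_push','panel_hinge','latch_left_grip','latch_right_grip'],'s2.png')
for th in (15,10,7,5,4,3,2,1,0):
    phi=-35*(1-th/50)+24.5; print(th,np.round(P(th)-p,1),np.round(phi*yc,1))
E
```

```text
time: 8.8
ee_pos: [0.5171, 0.1312, 0.1104]
tcp_rot: [-155.7, -0.1, -101.0]
wrist_force: [-0.4, -0.9, 0.3]
opening: 0.0003
[517.07366039 131.1574962  110.3899924 ] [-1.55671736e+02 -9.58151565e-02 -1.00996123e+02] [-0.3739211  -0.88400219  0.27708516] [0.06076621 0.39616659 0.03989235] [ 20.96308187 -19.27322594 -28.95965006  59.37182741 -12.67095381
 -60.41247006]
scene panel_push []
scene panel_hinge [([696.5, 95.6, 171.3], 0.72)]
scene latch_left_grip []
scene latch_right_grip [([532.5, 47.5, 145.6], 0.64)]
15 [ 0.6 -0.   1.4] [0. 0. 0.]
10 [  6.5  -1.2 -14.1] [-0.7 -3.4 -0. ]
7 [ 10.7  -2.  -23.1] [-1.1 -5.5 -0. ]
5 [ 13.7  -2.6 -28.9] [-1.3 -6.9 -0. ]
4 [ 15.3  -2.9 -31.8] [-1.5 -7.6 -0. ]
3 [ 16.9  -3.2 -34.7] [-1.6 -8.2 -0. ]
2 [ 18.6  -3.6 -37.5] [-1.8 -8.9 -0. ]
1 [ 20.4  -3.9 -40.3] [-1.9 -9.6 -0. ]
0 [ 22.1  -4.3 -43.1] [ -2.  -10.3  -0. ]
```

View pics/s2.png

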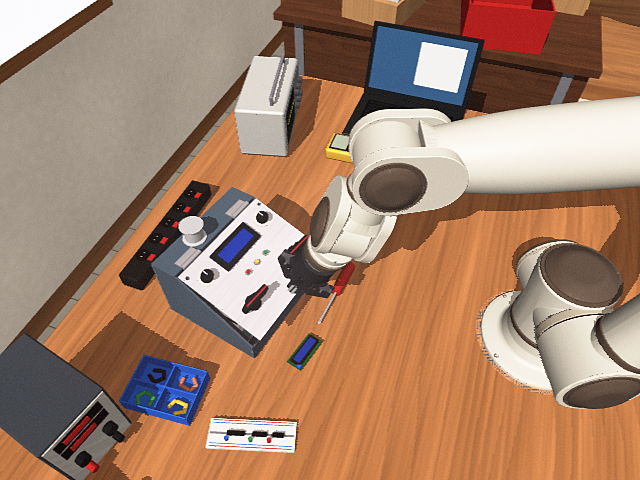

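The panel follows the fingertip down (tool at about (300,270)) and the force is small. I'll continue slowly to about 3°.

```bash
python3 -m pendant '[[0,[3,-1,-7],[-0.3,-1.7,0]],[0,[6.5,-1,-14],[-0.7,-3.4,0]],[0,[9,-2,-19],[-0.9,-4.5,0]],[0,[10.7,-2,-23],[-1.1,-5.5,0]],[0,[13.7,-2.6,-29],[-1.3,-6.9,0]],[0,[15.3,-3,-32],[-1.5,-7.6,0]],[0,[17,-3.2,-34.5],[-1.6,-8.2,0]],[0,[17,-3.2,-34.5],[-1.6,-8.2,0]]]'
python3 -m pendant '[[0,[0.6,-0.1,-1],[0,0,0]],[0,[0.6,-0.1,-1],[0,0,0]]]'
```

```text
time: 10.05
ee_pos: [0.5351, 0.1281, 0.0774]
tcp_rot: [-147.2, -0.1, -101.0]
wrist_force: [0.0, 0.1, -0.5]
opening: -0.0003
time: 10.3
ee_pos: [0.5359, 0.1281, 0.0766]
tcp_rot: [-147.2, -0.1, -101.0]
wrist_force: [0.2, 1.0, -0.1]
opening: 0.0002
```

```bash
for i in 1 2; do python3 -m pendant '[[0,[0.4,-0.1,-0.7],[0,0,0]],[0,[0.8,-0.2,-1.4],[0,0,0]]]' | egrep 'ee_pos|wrist_f'; done; python3 -m pendant '[[0,[0.4,-0.1,-0.7],[0,0,0]],[0,[0.8,-0.2,-1.4],[0,0,0]]]'| egrep 'ee_pos|wrist_f'
python3 - <<'E'
from path import *
for i in range(1):
    look('scene',['latch_right_grip','latch_left_grip'])
for th in(0,1,2,15): print(th,P(th),P(th,148,75,30),P(th,148,-75,30))
E
```

```text
ee_pos: [0.5368, 0.1279, 0.0752]
wrist_force: [-0.7, 0.4, 1.3]
ee_pos: [0.5376, 0.1277, 0.0737]
wrist_force: [-0.2, 0.3, 0.9]
ee_pos: [0.5385, 0.1275, 0.0724]
wrist_force: [-1.1, -0.1, 0.8]
scene latch_right_grip [([542.6, 47.4, 112.3], 0.63)]
scene latch_left_grip [([575.6, 199.4, 118.3], 0.56)]
0 [539.22131517 126.90560912  67.29708527] [572.78722903 196.75003655 112.68524875] [543.90893405  49.55613695 112.68524875]
1 [537.43465968 127.25613699  70.06949863] [571.77497443 196.948633   115.11057746] [542.89667945  49.75473341 115.11057746]
2 [535.69575643 127.59729624  72.87326562] [570.80440998 197.13905018 117.55353986] [541.926115    49.94515058 117.55353986]
15 [517.65595228 131.13656511 111.77494325] [562.09769743 198.84723927 150.57179741] [533.21940246  51.65333967 150.57179741]
```

```bash
for i in 1 2; do python3 -m pendant '[[0,[0.4,-0.1,-0.7],[0,0,0]],[0,[0.4,-0.1,-0.7],[0,0,0]]]' | egrep 'ee_pos|wrist_f'; done
```

```text
ee_pos: [0.5388, 0.1274, 0.0716]
wrist_force: [-0.6, 0.3, 0.5]
ee_pos: [0.5393, 0.1273, 0.0709]
wrist_force: [-0.2, 0.3, 1.0]
```

```bash
for i in 1 2; do python3 -m pendant '[[0,[0.4,-0.1,-0.7],[0,0,0]],[0,[0.4,-0.1,-0.7],[0,0,0]]]' | egrep 'ee_pos|wrist_f'; done
```

```text
ee_pos: [0.5397, 0.1272, 0.0703]
wrist_force: [-1.7, 1.1, 1.9]
ee_pos: [0.5401, 0.1271, 0.0697]
wrist_force: [-3.5, 0.1, 3.8]
```

```bash
for i in 1 2; do python3 -m pendant '[[0,[0.4,-0.1,-0.6],[0,0,0]],[0,[0.4,-0.1,-0.6],[0,0,0]]]' | egrep 'ee_pos|wrist_f'; done
python3 - <<'E'
from path import *
look('scene',['latch_right_grip','latch_left_grip'],'s3.png')
E
```

```text
ee_pos: [0.5405, 0.1271, 0.0692]
wrist_force: [-5.4, 1.5, 5.4]
ee_pos: [0.5408, 0.127, 0.0687]
wrist_force: [-6.9, -0.3, 5.2]
scene latch_right_grip [([543.4, 45.0, 113.0], 0.64)]
scene latch_left_grip [([575.1, 197.8, 112.4], 0.84), ([453.2, 47.2, -1.5], 0.54)]
```

```bash
python3 -m pendant '[[0,[-11,2,16],[0,0,0]],[100,[-33,7,50],[0,0,0]],[100,[-50,10,95],[-0.4,-2.2,0]],[100,[-40,8,107],[-0.4,-2.2,0]],[100,[-40,8,107],[-0.4,-2.2,0]],[100,[-40,8,107],[-0.4,-2.2,0]]]'
python3 - <<'E'
from path import *
o=get_obs();print(o['tcp_rot'],o['q'],o['ee_pos'])
L=['panel_push','panel_hinge','latch_left_grip','latch_right_grip','display']
look('wrist',L,'w2.png');look('scene',L);look('top',L)
E
```

```text
time: 13.6
ee_pos: [0.5005, 0.1345, 0.1736]
tcp_rot: [-145.1, -0.1, -101.0]
wrist_force: [-1.2, 0.6, -0.6]
opening: 0.0854
[-1.45145236e+02 -1.39219784e-01 -1.00999088e+02] [ 25.9845957  -30.13158884 -32.98022526  58.1273011  -20.20615239
 -58.34135878] [0.50053518 0.13445202 0.17355668]
wrist panel_push [([541.4, 123.8, 66.5], 0.69), ([575.2, 194.9, 113.2], 0.49)]
wrist panel_hinge [([694.2, 94.4, 174.7], 0.59)]
wrist latch_left_grip [([579.9, 196.2, 115.2], 0.76)]
wrist latch_right_grip [([546.3, 44.2, 112.7], 0.71), ([574.8, 199.2, 115.7], 0.65)]
wrist display [([655.9, 102.4, 158.0], 0.93)]
scene panel_push [([540.4, 123.1, 72.7], 0.66)]
scene panel_hinge [([696.7, 95.2, 172.2], 0.83)]
scene latch_left_grip [([574.0, 199.0, 116.2], 0.75)]
scene latch_right_grip [([541.3, 46.5, 112.8], 0.65)]
scene display [([653.5, 106.0, 154.6], 0.69), ([738.0, 117.5, 173.5], 0.17)]
top panel_push [([542.6, 124.4, 68.4], 0.81)]
top panel_hinge [([694.5, 96.1, 172.2], 0.68)]
top latch_left_grip [([572.6, 195.0, 113.1], 0.64)]
top latch_right_grip [([547.4, 49.1, 112.0], 0.61), ([495.9, 402.0, -0.5], 0.56)]
top display [([659.0, 102.4, 149.5], 0.8), ([449.5, 47.6, -4.1], 0.5)]
```

View pics/w2.png

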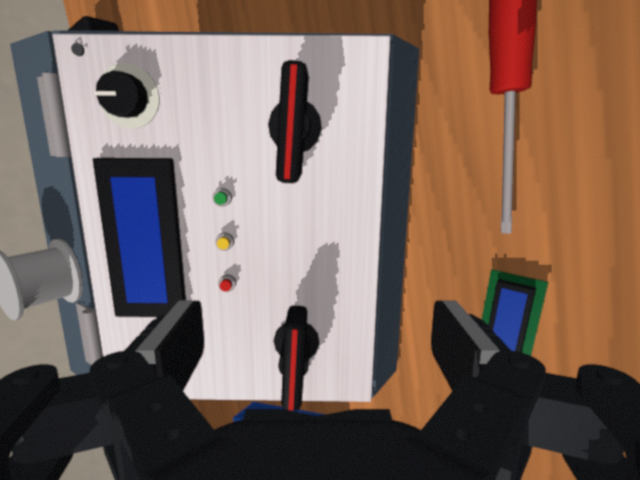

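Panel is down. Wings at (292,120) (right) and (295,350) (left), red lines nearly across the panel. I'll back-project the red lines onto the wing-top plane.

```bash
cat > wings.py <<'E'
from path import *
def wings(out=42.,th=1.,save=None):
    o=get_obs();p=camera('wrist')
    if save: cv2.imwrite('pics/'+save,p['img'][:,:,::-1])
    T=np.eye(4);T[:3,:3]=R.from_euler('xyz',o['tcp_rot'],degrees=True).as_matrix();T[:3,3]=o['ee_pos'];T=T@p['T_tool_cam']
    x,n=frame(th)
    im=p['img'].astype(int);red=((im[...,0]>110)&(im[...,1]<60)&(im[...,2]<60)).astype(np.uint8)
    k,lab,st,c=cv2.connectedComponentsWithStats(red)
    for i in range(1,k):
        if st[i,4]<80: continue
        v,u=np.nonzero(lab==i)
        d=np.c_[(u-p['cx'])/p['fx'],(v-p['cy'])/p['fy'],np.ones(len(u))]@T[:3,:3].T
        t=((H+out*n-T[:3,3]*1000)@n)/(d@n); X=T[:3,3]*1000+d*t[:,None]-H
        s=-(X@x);y=X@yc
        rect=cv2.minAreaRect(np.c_[s,y].astype(np.float32))
        a=np.polyfit(y,s,1)[0] if np.ptp(y)>np.ptp(s) else 1/np.polyfit(s,y,1)[0]
        print('px',c[i].round(),'s,y centre',np.round(rect[0],1),'size',np.round(rect[1],1),'angle from y, deg',round(np.degrees(np.arctan(a)),1))
E
python3 -c "
from wings import *
wings()"
```

```text
px [513.  45.] s,y centre [ 261.  -111.9] size [43.1 20.8] angle from y, deg 6.1
px [293. 120.] s,y centre [148.6 -74.8] size [ 3.3 58. ] angle from y, deg -4.6
px [295. 366.] s,y centre [147.9  74.5] size [ 3.4 57.5] angle from y, deg -3.4
```

```bash
cat > tgt.py <<'E'
from path import *
import workcell
def tgt(y,cw,outs,th=1.):
    o=get_obs();p=np.array(o['ee_pos'])*1000;C=R.from_euler('xyz',o['tcp_rot'],degrees=True)
    x,n=frame(th); B=R.from_matrix(np.c_[np.cross(-x,-n),-x,-n])  # jaws along slope, tool z into panel
    D=R.from_rotvec(-n*np.radians(cw))*B
    print('tcp',p.round(1),o['tcp_rot'],'q',np.round(o['q'],1),'F',o['wrist_force'])
    print('turn',np.round(np.degrees((D*C.inv()).as_rotvec()),1),'axis -n',np.round(-n,3))
    for q in outs: print('out',q,'shift',np.round(P(th,148,y,4+q)-p,1))
E
python3 -c "
from tgt import *
print(getattr(workcell,'tcp_to_grasp',None),[k for k in dir(workcell) if k[0]!='_'][:60])
tgt(75,4,(70,40,20,8))"
```

```text
0.0187 ['PlanningError', 'camera', 'get_obs', 'job_done', 'pinpoint', 'regions_of', 'tcp_to_grasp']
tcp [500.8 135.  175.8] [-1.44984320e+02 -3.44216021e-02 -1.00957115e+02] q [ 26.  -30.2 -32.9  58.2 -20.2 -58.3] F [ 0.50262473 -0.12061377 -0.04869881]
turn [ 2.5  0.6 -3.4] axis -n [ 0.549 -0.108 -0.829]
out 70 shift [ 46.8  66.7 -24.2]
out 40 shift [ 63.3  63.5 -49.1]
out 20 shift [ 74.3  61.3 -65.7]
out 8 shift [ 80.8  60.  -75.6]
```

```bash
python3 -m pendant '[[70,[20,40,-5],[1,0,-1.5]],[70,[47,67,-24],[2.5,0.6,-3.4]],[70,[47,67,-24],[2.5,0.6,-3.4]],[70,[63,63.5,-49],[2.5,0.6,-3.4]],[70,[74,61,-66],[2.5,0.6,-3.4]],[70,[81,60,-75.5],[2.5,0.6,-3.4]],[70,[81,60,-75.5],[2.5,0.6,-3.4]]]'
python3 - <<'E'
from tgt import *
tgt(75,4,(8,))
p=camera('wrist');q=camera('scene')
cv2.imwrite('pics/w3.png',np.hstack([cv2.resize(p['img'],(400,300)),cv2.resize(q['img'][170:370,130:400],(400,300))])[:,:,::-1])
E
```

```text
time: 15.42
ee_pos: [0.5816, 0.1945, 0.1001]
tcp_rot: [-146.1, 2.2, -104.4]
wrist_force: [-0.2, -0.5, -0.0]
opening: 0.0598
tcp [581.6 194.5 100.1] [-146.14118471    2.24172087 -104.40827917] q [ 27.9 -13.1 -28.7  46.8 -20.5 -52.1] F [-0.15416326 -0.46726848 -0.00273171]
turn [-0.  -0.1 -0. ] axis -n [ 0.549 -0.108 -0.829]
out 8 shift [0.  0.5 0.1]
```

View pics/w3.png

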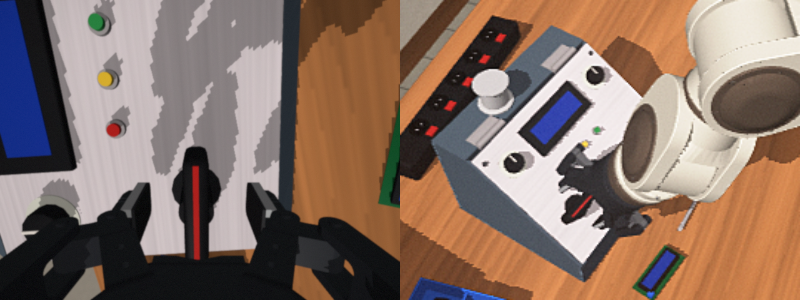

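The wing is centred between the pads (pads at x≈140 and 255, wing at 197). Closing.

```bash
python3 -m pendant '[[0,[0,0,0],[0,0,0]],[0,[0,0,0],[0,0,0]],[0,[0,0,0],[0,0,0]],[0,[0,0,0],[0,0,0]],[0,[0,0,0],[0,0,0]],[0,[0,0,0],[0,0,0]]]' 60
python3 -c "
from tgt import *
tgt(75,4,(8,)); print(get_obs()['torque'])
x,n=frame(0)
for a in range(10,101,10): print(a,np.round(-n*a,1))"
```

```text
time: 16.27
ee_pos: [0.5821, 0.1952, 0.1021]
tcp_rot: [-146.0, 2.3, -104.4]
wrist_force: [-3.2, -0.7, 5.0]
opening: 0.0127
tcp [582.1 195.2 102.1] [-146.02275068    2.33895529 -104.37763516] q [ 27.9 -13.1 -28.6  46.8 -20.5 -52.1] F [-3.15761667 -0.69728752  4.95285763]
turn [-0.1  0.1 -0. ] axis -n [ 0.549 -0.108 -0.829]
out 8 shift [-0.5 -0.2 -1.9]
[-0.15734698  0.29904731 -0.09117122]
10 [ 5.6 -1.1 -8.2]
20 [ 11.3  -2.2 -16.4]
30 [ 16.9  -3.3 -24.6]
40 [ 22.5  -4.4 -32.8]
50 [ 28.1  -5.5 -41. ]
60 [ 33.8  -6.6 -49.1]
70 [ 39.4  -7.7 -57.3]
80 [ 45.   -8.8 -65.5]
90 [ 50.7  -9.9 -73.7]
100 [ 56.3 -11.  -81.9]
```

```bash
python3 -m pendant '[[0,[0,0,0],[4.5,-0.9,-6.6]],[0,[0,0,0],[9,-1.8,-13]],[0,[0,0,0],[13,-2.6,-20]],[0,[0,0,0],[17,-3.3,-24.6]],[0,[0,0,0],[22,-4.3,-33]],[0,[0.3,0,-0.4],[28,-5.5,-41]],[0,[0.3,0,-0.4],[28,-5.5,-41]]]' 80
python3 -c "
from tgt import *
tgt(75,54,(8,)); print(get_obs()['torque'],get_obs()['opening'])"
```

```text
time: 17.15
ee_pos: [0.5822, 0.1952, 0.1017]
tcp_rot: [-158.6, 27.6, -149.7]
wrist_force: [-4.3, 1.5, 3.4]
opening: 0.0127
tcp [582.2 195.2 101.7] [-158.59828997   27.61030358 -149.6771558 ] q [ 27.8 -13.7 -29.3  46.  -20.2  -2.4] F [-4.3158068   1.54038618  3.38785264]
turn [-0.5  0.5 -0.3] axis -n [ 0.549 -0.108 -0.829]
out 8 shift [-0.5 -0.2 -1.5]
[-0.1303061   0.78441352 -0.23615506] 0.012651703559371855
```

```bash
python3 -m pendant '[[0,[0.2,0,-0.3],[4.5,-0.9,-6.6]],[0,[0.4,-0.1,-0.6],[9,-1.8,-13]],[0,[0.6,-0.1,-0.9],[13,-2.6,-20]],[0,[0.8,-0.1,-1.2],[17,-3.3,-24.6]],[0,[0.8,-0.1,-1.2],[21,-4.1,-30.5]],[0,[0.8,-0.1,-1.2],[21,-4.1,-30.5]]]' 80
python3 -c "
from tgt import *
tgt(75,90,(8,),0); print(get_obs()['torque'],get_obs()['opening'])"
```

```text
time: 17.9
ee_pos: [0.5828, 0.1953, 0.1005]
tcp_rot: [178.2, 34.9, 167.4]
wrist_force: [-3.9, 2.3, 4.4]
opening: 0.0126
tcp [582.8 195.3 100.5] [178.1834957   34.88735499 167.37077851] q [ 27.8 -14.1 -30.   45.  -20.3  34.5] F [-3.90550724  2.28717172  4.35053416]
turn [-1.5  0.2  0.5] axis -n [ 0.563 -0.11  -0.819]
out 8 shift [ 0.1 -0.5 -2.5]
[-0.12244107  0.71684864  0.14754396] 0.012581996555173057
```

```bash
python3 -m pendant '[[0,[0,0,0],[2.3,-0.4,-3.3]],[0,[0,0,0],[2.3,-0.4,-3.3]],[0,[0,0,0],[2.3,-0.4,-3.3]]]' 80
python3 -c "
from tgt import *
tgt(75,90,(8,),0); print(get_obs()['torque'],get_obs()['opening'])
wq=camera('scene');p=camera('wrist')
cv2.imwrite('pics/w4.png',np.hstack([cv2.resize(p['img'],(400,300)),cv2.resize(wq['img'][170:370,130:400],(400,300))])[:,:,::-1])"
```

```text
time: 18.27
ee_pos: [0.5827, 0.1953, 0.1005]
tcp_rot: [175.5, 34.7, 162.7]
wrist_force: [-2.0, 0.2, 4.6]
opening: 0.0125
tcp [582.7 195.3 100.5] [175.50748542  34.68743832 162.71958956] q [ 27.8 -14.1 -30.   45.  -20.3  38.3] F [-2.00926913  0.23376926  4.55395282]
turn [-3.7  0.6  3.6] axis -n [ 0.563 -0.11  -0.819]
out 8 shift [ 0.2 -0.6 -2.5]
[-1.33574286  0.48466909  1.29551139] 0.012495372329265871
```

View pics/w4.png

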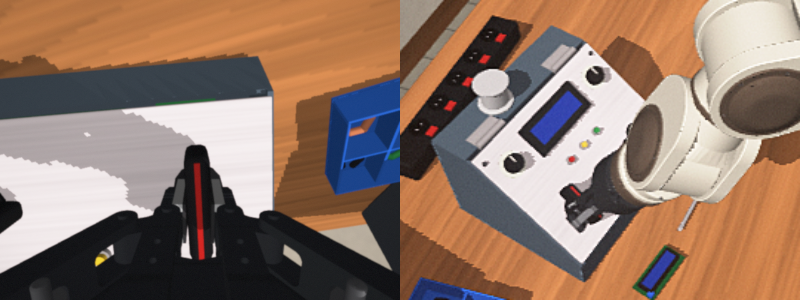

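End-stop torque is clear (about 1.9 N m), and the wing now runs up and down the slope. Release, back out along the normal, unwind.

```bash
python3 -m pendant '[[70,[0,0,0],[0,0,0]],[70,[0,0,0],[0,0,0]],[70,[0,0,0],[0,0,0]],[70,[0,0,0],[0,0,0]],[70,[-11,2,16],[0,0,0]],[70,[-35,7,51],[0,0,0]],[70,[-45,9,66],[0,0,0]],[70,[-45,-60,66],[-11,2,16]],[70,[-45,-60,66],[-22,4,32]],[70,[-45,-60,66],[-34,7,49]],[70,[-45,-60,66],[-45,9,65]],[70,[-45,-60,66],[-51,10,74]],[70,[-45,-60,66],[-51,10,74]],[70,[-45,-60,66],[-51,10,74]],[70,[-45,-60,66],[-51,10,74]]]' 60
python3 -c "
from wings import *
wings(42,0,'w5.png')
from tgt import *
tgt(-75,4,(70,40,20,9),0.)"
```

```text
time: 20.25
ee_pos: [0.5378, 0.1353, 0.1666]
tcp_rot: [-146.3, 5.6, -109.5]
wrist_force: [0.3, -0.1, -0.0]
opening: 0.0599
px [545.  12.] s,y centre [258.8 -92.7] size [21.9 11.5] angle from y, deg 89.6
px [310. 103.] s,y centre [148.3 -74.8] size [ 3.3 57.9] angle from y, deg -4.6
px [263. 298.] s,y centre [106.4  17.1] size [5.3 6.4] angle from y, deg -7.5
px [354. 380.] s,y centre [146.8  75.4] size [ 3.7 56.7] angle from y, deg -87.3
tcp [537.8 135.3 166.5] [-146.24095094    5.25411187 -109.0405087 ] q [ 23.6 -24.5 -30.   55.4 -18.7 -50.7] F [ 0.37239215 -0.20390492 -0.54023199]
turn [-3.2 -0.3  4.6] axis -n [ 0.563 -0.11  -0.819]
out 70 shift [-18.6 -80.9 -17.8]
out 40 shift [ -1.7 -84.2 -42.4]
out 20 shift [  9.5 -86.4 -58.8]
out 9 shift [ 15.7 -87.6 -67.8]
```

View pics/w5.png

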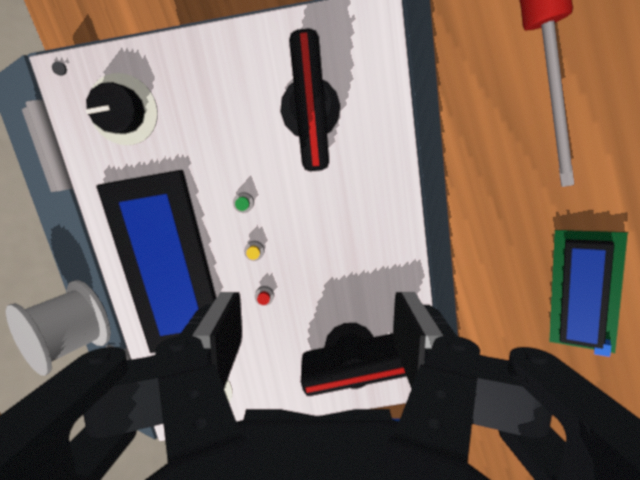

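The left wing now runs along the slope, reading 87°. The right wing is still across the panel at (308,100), turned 4.6°. Now the right one.

```bash
python3 -m pendant '[[70,[-10,-45,-5],[-1.5,0,2]],[70,[-18,-81,-17],[-3.2,-0.3,4.6]],[70,[-18,-81,-17],[-3.2,-0.3,4.6]],[70,[-1,-84,-41],[-3.2,-0.3,4.6]],[70,[10,-86.5,-58],[-3.2,-0.3,4.6]],[70,[15.5,-87.5,-66.5],[-3.2,-0.3,4.6]],[70,[15.5,-87.5,-66.5],[-3.2,-0.3,4.6]]]'
python3 -c "
from tgt import *
tgt(-75,4,(9,),0.)
p=camera('wrist');q=camera('scene')
cv2.imwrite('pics/w6.png',np.hstack([cv2.resize(p['img'],(400,300)),cv2.resize(q['img'][170:370,130:400],(400,300))])[:,:,::-1])"
```

```text
time: 21.18
ee_pos: [0.5532, 0.0481, 0.0996]
tcp_rot: [-145.1, 2.3, -104.4]
wrist_force: [-0.0, 0.8, 0.4]
opening: 0.0596
tcp [553.2  48.1  99.6] [-145.09367098    2.29264634 -104.40689521] q [ 11.5 -27.1 -39.9  44.3 -12.7 -67.2] F [-0.0457327   0.76812668  0.41416032]
turn [-0. -0.  0.] axis -n [ 0.563 -0.11  -0.819]
out 9 shift [ 0.2 -0.4 -0.8]
```

View pics/w6.png

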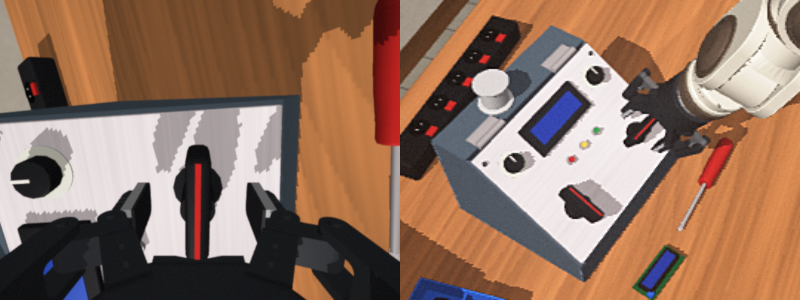

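Well centred. Close and turn.

```bash
python3 -m pendant '[[0,[0,0,0],[0,0,0]],[0,[0,0,0],[0,0,0]],[0,[0,0,0],[0,0,0]],[0,[0,0,0],[0,0,0]],[0,[0,0,0],[0,0,0]],[0,[0,0,0],[0,0,0]]]' 60; python3 -m pendant '[[0,[0,0,0],[4.5,-0.9,-6.6]],[0,[0,0,0],[9,-1.8,-13]],[0,[0,0,0],[13,-2.6,-20]],[0,[0,0,0],[17,-3.3,-24.6]],[0,[0,0,0],[22,-4.3,-33]],[0,[0.1,0,-0.2],[28,-5.5,-41]],[0,[0.1,0,-0.2],[28,-5.5,-41]]]' 80
python3 -c "
from tgt import *
tgt(-75,54,(8,),0); print(get_obs()['torque'],get_obs()['opening'])"
```

```text
time: 22.02
ee_pos: [0.5531, 0.0484, 0.1011]
tcp_rot: [-145.0, 2.3, -104.4]
wrist_force: [-7.0, 1.1, 4.2]
opening: 0.0132
time: 22.9
ee_pos: [0.553, 0.0483, 0.1013]
tcp_rot: [-157.6, 27.6, -149.7]
wrist_force: [-5.8, 0.0, 4.1]
opening: 0.0123
tcp [553.   48.3 101.3] [-157.56347421   27.6354767  -149.66909262] q [ 11.6 -27.1 -39.7  44.6 -12.9 -17. ] F [-5.78320423  0.03223072  4.09944469]
turn [0.1 0.  0.2] axis -n [ 0.563 -0.11  -0.819]
out 8 shift [ 1.  -0.7 -3.4]
[-0.02346795  0.86281224 -0.22889623] 0.012306830679803689
```

```bash
python3 -m pendant '[[0,[0,0,0],[4.5,-0.9,-6.6]],[0,[0,0,0],[9,-1.8,-13]],[0,[0,0,0],[13,-2.6,-20]],[0,[0.1,0,-0.2],[17,-3.3,-24.6]],[0,[0.1,0,-0.2],[20,-4,-29.4]],[0,[0.1,0,-0.2],[23,-4.5,-33.5]],[0,[0.1,0,-0.2],[23,-4.5,-33.5]]]' 80
python3 -c "
from tgt import *
tgt(-75,90,(8,),0); t=get_obs()['torque'];print(t,get_obs()['opening'],'about axis',-t@frame(0)[1])"
```

```text
time: 23.78
ee_pos: [0.5529, 0.0482, 0.1011]
tcp_rot: [176.8, 34.8, 163.0]
wrist_force: [-3.9, -1.4, 2.2]
opening: 0.0127
tcp [552.9  48.2 101.1] [176.78636517  34.76881275 163.00145349] q [ 11.6 -27.  -39.6  44.7 -12.9  23.8] F [-3.94151893 -1.43646011  2.23044905]
turn [-2.6  0.4  4.1] axis -n [ 0.563 -0.11  -0.819]
out 8 shift [ 1.1 -0.6 -3.2]
[-1.33398032  0.85906113  1.25787135] 0.012651395487368364 about axis -1.8760765784941407
```

```bash
python3 -m pendant '[[70,[0,0,0],[0,0,0]],[70,[0,0,0],[0,0,0]],[70,[0,0,0],[0,0,0]],[70,[0,0,0],[0,0,0]],[70,[-11,2,16],[0,0,0]],[70,[-35,7,51],[0,0,0]],[70,[-57,11,82],[0,0,0]],[70,[-70,60,110],[-11,2,16]],[70,[-90,80,130],[-22,4,32]],[70,[-90,80,130],[-34,7,49]],[70,[-90,80,130],[-45,9,65]],[70,[-90,80,130],[-51,10,74]],[70,[-90,80,130],[-53,10,77]],[70,[-90,80,130],[-53,10,77]],[70,[-90,80,130],[-53,10,77]]]' 60
python3 -c "
from wings import *
wings(42,0,'w7.png')
o=get_obs();p=camera('scene');L=['panel_push','latch_left_grip','latch_right_grip','solder_reel','lcd_module','screwdriver']
look('scene',L);look('wrist',L)"
```

```text
time: 25.65
ee_pos: [0.4629, 0.1283, 0.2312]
tcp_rot: [-144.9, 5.0, -108.0]
wrist_force: [-0.2, -0.2, -0.7]
opening: 0.0599
px [451.  46.] s,y centre [ 266.1 -125.1] size [63.3 24. ] angle from y, deg 6.1
px [292. 150.] s,y centre [148.1 -74.9] size [ 3.6 58.5] angle from y, deg -87.8
px [321. 336.] s,y centre [147.7  75.3] size [ 4.1 58.2] angle from y, deg -87.1
scene panel_push [([543.4, 122.6, 69.7], 0.56)]
scene latch_left_grip [([577.2, 200.1, 113.3], 0.57), ([488.1, 402.1, 0.5], 0.24)]
scene latch_right_grip [([543.4, 47.7, 110.6], 0.61)]
scene solder_reel [([736.2, 116.4, 173.2], 0.88)]
scene lcd_module [([463.0, 206.1, -1.8], 0.92), ([694.0, 94.4, 172.1], 0.41)]
scene screwdriver [([448.1, 47.7, -1.2], 0.74)]
wrist panel_push [([545.1, 123.4, 66.5], 0.7)]
wrist latch_left_grip [([575.5, 195.6, 113.9], 0.94)]
wrist latch_right_grip [([546.6, 45.6, 108.9], 0.68), ([491.6, 398.0, 5.0], 0.2)]
wrist solder_reel [([736.0, 121.2, 170.9], 0.7), ([578.7, 195.7, 113.0], 0.29)]
wrist lcd_module [([462.1, 203.7, -3.4], 0.65), ([543.0, 124.7, 64.4], 0.39)]
wrist screwdriver [([447.4, 46.8, -1.4], 0.62)]
```

View pics/w7.png

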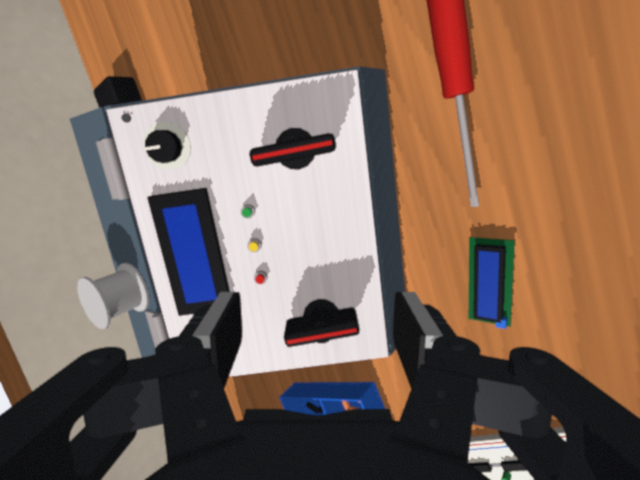

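Both wings read about 87.5° and both hit a hard stop. I'll check the model's yaw bias against the panel's own edges in the same picture: right edge (107,108)-(358,70), front edge (360,75)-(390,352).

Run:
```python
from path import *
o=get_obs();p=camera('wrist')
T=np.eye(4);T[:3,:3]=R.from_euler('xyz',o['tcp_rot'],degrees=True).as_matrix();T[:3,3]=o['ee_pos'];T=T@p['T_tool_cam']
g=cv2.cvtColor(p['img'],cv2.COLOR_RGB2HSV); m=((g[...,2]>150)&(g[...,1]<40)).astype(np.uint8)
x,n=frame(0)
def bp(uv,out=4.):
    uv=np.array(uv,float);d=np.c_[(uv[:,0]-p['cx'])/p['fx'],(uv[:,1]-p['cy'])/p['fy'],np.ones(len(uv))]@T[:3,:3].T
    t=((H+out*n-T[:3,3]*1000)@n)/(d@n);X=T[:3,3]*1000+d*t[:,None]-H
    return -(X@x),X@yc
top=[(u,np.nonzero(m[:,u])[0][0]) for u in range(190,345,3) if m[:,u].any()]
fr=[(np.nonzero(m[v,:430])[0][-1],v) for v in range(85,290,3)]
for name,pts in(('right edge',top),('front edge',fr)):
    s,y=bp(pts)
    a,b=(y,s) if name[0]=='f' else (s,y)
    k=np.polyfit(a,b,1);r=b-np.polyval(k,a);ok=abs(r)<2;k=np.polyfit(a[ok],b[ok],1)
    print(name,'slope deg',np.degrees(np.arctan(k[0])).round(2),'mean',b[ok].mean().round(1),ok.sum(),len(a))
```

```text
right edge slope deg 0.27 mean -126.7 52 52
front edge slope deg -0.32 mean 204.7 69 69
```

Relative to the panel edges both wings look 2–3° short of 90°. I'll check against the picture taken while the left wing was held at the stop.

Run:
```python
from path import *
p=camera('wrist')
def ang(file,pos,rot,half,th=0):
    im=cv2.imread(file)[:,:,::-1].astype(int); sc=1.
    if half: im=im[:,:400]; sc=1.6
    T=np.eye(4);T[:3,:3]=R.from_euler('xyz',rot,degrees=True).as_matrix();T[:3,3]=np.array(pos)/1000;T=T@p['T_tool_cam']
    red=((im[...,0]>110)&(im[...,1]<60)&(im[...,2]<60)).astype(np.uint8);x,n=frame(th)
    k,lab,st,c=cv2.connectedComponentsWithStats(red)
    for i in range(1,k):
        if st[i,4]<60: continue
        v,u=np.nonzero(lab==i);u=(u+.5)*sc;v=(v+.5)*sc
        d=np.c_[(u-p['cx'])/p['fx'],(v-p['cy'])/p['fy'],np.ones(len(u))]@T[:3,:3].T
        t=((H+42*n-T[:3,3]*1000)@n)/(d@n);X=T[:3,3]*1000+d*t[:,None]-H
        q=np.c_[-(X@x),X@yc];w=np.linalg.svd(q-q.mean(0),full_matrices=False)[2][0]
        print(file,c[i].round(),q.mean(0).round(1),'cw',np.degrees(np.arctan2(-w[0],w[1])).round(1)%180)
ang('pics/w3.png',[581.6,194.5,100.1],[-146.14,2.24,-104.41],1,1)
ang('pics/w4.png',[582.7,195.3,100.5],[175.5,34.69,162.72],1)
ang('pics/w6.png',[553.2,48.1,99.6],[-145.09,2.29,-104.4],1)
ang('pics/w7.png',[462.9,128.3,231.2],[-144.9,5.0,-108.0],0)
```

```text
pics/w3.png [113. 130.] [111.7  25.1] cw 79.5
pics/w3.png [196. 212.] [148.1  72. ] cw 3.5
pics/w4.png [199. 212.] [147.4  76.7] cw 92.3
pics/w6.png [389.  91.] [ 242.7 -132.4] cw 172.7
pics/w6.png [197. 212.] [148.5 -75.9] cw 4.8
pics/w7.png [451.  46.] [ 265.9 -125.3] cw 172.7
pics/w7.png [292. 150.] [148.6 -74.4] cw 87.7
pics/w7.png [321. 336.] [148.   75.9] cw 87.0
```

At the stop under load the wing read 92°, and after release 87°. It sprang back from the compliant stop because I let go while still twisting. I'll regrip each wing, bring it to 90° and release without load.

```bash
python3 -c "
from tgt import *
tgt(75,88,(70,40,20,10),0.)"
```

```text
tcp [462.9 128.2 231.2] [-144.95502909    5.19030357 -108.35540862] q [ 28.  -35.2 -29.6  66.7 -21.3 -47.6] F [-0.3665214  -0.51883301 -0.26458622]
turn [ 44.8  -8.4 -64.7] axis -n [ 0.563 -0.11  -0.819]
out 70 shift [ 85.1  73.4 -82.4]
out 40 shift [ 102.    70.1 -107. ]
out 20 shift [ 113.3   67.9 -123.4]
out 10 shift [ 118.9   66.8 -131.6]
```

```bash
python3 -m pendant '[[70,[40,40,-30],[5.6,-1,-8.2]],[70,[70,73,-60],[11,-2,-16]],[70,[85,73,-82],[17,-3,-25]],[70,[85,73,-82],[22,-4,-32]],[70,[85,73,-82],[28,-5,-40]],[70,[85,73,-82],[34,-6,-49]],[70,[85,73,-82],[39,-7,-57]],[70,[85,73,-82],[44.8,-8.4,-64.7]],[70,[85,73,-82],[44.8,-8.4,-64.7]],[70,[102,70,-107],[44.8,-8.4,-64.7]],[70,[113,68,-123],[44.8,-8.4,-64.7]],[70,[119,67,-131],[44.8,-8.4,-64.7]],[70,[119,67,-131],[44.8,-8.4,-64.7]],[0,[119,67,-131],[44.8,-8.4,-64.7]],[0,[119,67,-131],[44.8,-8.4,-64.7]],[0,[119,67,-131],[44.8,-8.4,-64.7]],[0,[119,67,-131],[44.8,-8.4,-64.7]],[0,[119,67,-131],[44.8,-8.4,-64.7]],[0,[119,67,-131],[44.8,-8.4,-64.7]]]' 60
python3 -m pendant '[[0,[0,0,0],[0.9,-0.2,-1.2]],[0,[0,0,0],[1.4,-0.3,-2]],[0,[0,0,0],[1.4,-0.3,-2]]]'
python3 -c "
from wings import *;from tgt import tgt
wings(42,0);tgt(75,90,(10,),0); t=get_obs()['torque'];print(get_obs()['opening'],'about axis',-t@frame(0)[1])"
```

```text
time: 28.92
ee_pos: [0.582, 0.1954, 0.101]
tcp_rot: [-178.7, 35.0, 171.3]
wrist_force: [-5.7, 0.5, 6.1]
opening: 0.0128
time: 29.3
ee_pos: [0.582, 0.1954, 0.101]
tcp_rot: [179.6, 35.1, 168.3]
wrist_force: [-3.4, 0.1, 3.6]
opening: 0.0134
px [317. 340.] s,y centre [147.5  74.9] size [57.8  3.2] angle from y, deg 89.7
tcp [582.  195.4 101. ] [179.56417391  35.05534492 168.27759416] q [ 28.3 -13.7 -29.6  45.6 -21.3  34.4] F [-4.6506532  -0.68829805  2.50937285]
turn [-0.3  0.1  0.4] axis -n [ 0.563 -0.11  -0.819]
out 10 shift [-0.2 -0.5 -1.4]
0.01286320296991311 about axis 0.018334388635054093
```

```bash
python3 -m pendant '[[0,[0,0,0],[0.6,-0.1,-0.8]],[0,[0,0,0],[0.6,-0.1,-0.8]]]'
python3 -c "
from wings import *;from tgt import tgt
wings(42,0); t=get_obs()['torque'];print(get_obs()['opening'],'about axis',-t@frame(0)[1])"
```

```text
time: 29.6
ee_pos: [0.582, 0.1954, 0.101]
tcp_rot: [178.8, 35.0, 167.1]
wrist_force: [-2.9, -0.3, 2.6]
opening: 0.0128
px [318. 339.] s,y centre [147.5  75. ] size [57.9  3.3] angle from y, deg 89.1
0.013003680652048604 about axis -0.36792994445644084
```

```bash
python3 -m pendant '[[0,[0,0,0],[-0.2,0,0.3]],[70,[0,0,0],[-0.2,0,0.3]],[70,[0,0,0],[-0.2,0,0.3]],[70,[0,0,0],[-0.2,0,0.3]],[70,[0,0,0],[-0.2,0,0.3]],[70,[-11,2,16],[0,0,0]],[70,[-35,7,51],[0,0,0]],[70,[-45,9,66],[0,0,0]],[70,[-45,9,66],[0,0,0]]]' 60
python3 -c "
from wings import *;from tgt import tgt
wings(42,0);tgt(-75,88,(70,40,20,10),0)"
```

```text
time: 30.78
ee_pos: [0.5373, 0.2051, 0.1688]
tcp_rot: [178.7, 35.1, 167.0]
wrist_force: [-0.2, 0.1, 0.1]
opening: 0.0598
px [315. 261.] s,y centre [147.6  75. ] size [ 3.5 58. ] angle from y, deg -89.5
px [ 39. 267.] s,y centre [148.1 -75.5] size [ 3.8 57.9] angle from y, deg -88.2
px [248. 318.] s,y centre [115.7  36.2] size [5.6 6.3] angle from y, deg 3.1
tcp [537.2 204.7 167.2] [178.78750688  35.06415157 167.07292767] q [ 32.  -19.7 -26.6  55.8 -23.   38.9] F [ 1.75924507 -0.65983374 -0.48463506]
turn [-2.1  0.5  2.8] axis -n [ 0.563 -0.11  -0.819]
out 70 shift [ -18.  -150.3  -18.5]
out 40 shift [  -1.1 -153.6  -43.1]
out 20 shift [  10.1 -155.8  -59.5]
out 10 shift [  15.7 -156.9  -67.7]
```

Left now rests at 89.5°. Same for the right.

```bash
python3 -m pendant '[[70,[-10,-50,-2],[-1,0.2,1.4]],[70,[-18,-100,-10],[-2.1,0.5,2.8]],[70,[-18,-150,-18],[-2.1,0.5,2.8]],[70,[-18,-150,-18],[-2.1,0.5,2.8]],[70,[-1,-154,-43],[-2.1,0.5,2.8]],[70,[10,-156,-59],[-2.1,0.5,2.8]],[70,[15.5,-157,-66.5],[-2.1,0.5,2.8]],[70,[15.5,-157,-66.5],[-2.1,0.5,2.8]],[0,[15.5,-157,-66.5],[-2.1,0.5,2.8]],[0,[15.5,-157,-66.5],[-2.1,0.5,2.8]],[0,[15.5,-157,-66.5],[-2.1,0.5,2.8]],[0,[15.5,-157,-66.5],[-2.1,0.5,2.8]],[0,[15.5,-157,-66.5],[-2.1,0.5,2.8]],[0,[15.5,-157,-66.5],[-2.1,0.5,2.8]]]' 60
python3 -m pendant '[[0,[0,0,0],[0.9,-0.2,-1.2]],[0,[0,0,0],[1.8,-0.4,-2.6]],[0,[0,0,0],[1.8,-0.4,-2.6]]]'
python3 -c "
from wings import *;from tgt import tgt
wings(42,0);tgt(-75,90,(10,),0); t=get_obs()['torque'];print(get_obs()['opening'],'about axis',-t@frame(0)[1])"
```

```text
time: 32.58
ee_pos: [0.5528, 0.0482, 0.1016]
tcp_rot: [-178.6, 35.0, 171.4]
wrist_force: [-5.0, 3.5, 5.3]
opening: 0.0129
time: 32.95
ee_pos: [0.5528, 0.0482, 0.1017]
tcp_rot: [179.1, 35.1, 167.5]
wrist_force: [-2.5, 0.6, 2.2]
opening: 0.0133
px [48.  2.] s,y centre [ 251.2 -144.1] size [ 1.4 22.8] angle from y, deg 0.2
px [318. 336.] s,y centre [148. -75.] size [57.9  2.9] angle from y, deg 89.1
tcp [552.8  48.2 101.7] [179.11694274  35.08137048 167.51849662] q [ 11.4 -27.4 -39.9  44.5 -12.6  19.9] F [-3.7071642   0.79678547  2.13194186]
turn [-0.7  0.2  0.9] axis -n [ 0.563 -0.11  -0.819]
out 10 shift [ 0.1 -0.4 -2.1]
0.013115154183268262 about axis -0.46028902708893576
```

Light contact with the stop. Ease off 0.4°, release, retreat.

```bash
python3 -m pendant '[[0,[0,0,0],[-0.2,0,0.3]],[70,[0,0,0],[-0.2,0,0.3]],[70,[0,0,0],[-0.2,0,0.3]],[70,[0,0,0],[-0.2,0,0.3]],[70,[0,0,0],[-0.2,0,0.3]],[70,[-11,2,16],[0,0,0]],[70,[-35,7,51],[0,0,0]],[70,[-57,11,82],[0,0,0]],[70,[-90,80,140],[0,0,0]],[70,[-90,80,140],[0,0,0]],[70,[-90,80,140],[0,0,0]],[70,[-90,80,140],[0,0,0]]]' 60
python3 -c "
from wings import *
wings(42,0,'w8.png')
L=['solder_reel','lcd_module','screwdriver','breadboard','parts_tray','multimeter','mouse']
look('top',L)
q=camera('scene');a=cv2.imread('pics/w8.png')
cv2.imwrite('pics/f.png',np.hstack([cv2.resize(a,(400,300)),cv2.resize(q['img'][...,::-1],(400,300))]))"
```

```text
time: 34.5
ee_pos: [0.4628, 0.1281, 0.2409]
tcp_rot: [179.2, 35.0, 167.6]
wrist_force: [-0.7, -0.8, -0.7]
opening: 0.06
px [154.  65.] s,y centre [ 271.6 -126.1] size [83.1 22.8] angle from y, deg 4.4
px [431. 231.] s,y centre [147.8  75.2] size [ 4. 58.] angle from y, deg -89.5
px [239. 234.] s,y centre [148.3 -75.1] size [58.2  3.9] angle from y, deg 89.8
top solder_reel [([736.3, 120.8, 169.5], 0.95)]
top lcd_module [([459.5, 207.1, 1.0], 0.72)]
top screwdriver [([450.8, 50.0, 0.9], 0.8)]
top breadboard [([495.9, 399.5, -1.9], 0.64)]
top parts_tray [([690.7, 377.2, -4.8], 0.91), ([462.4, 208.4, -0.4], 0.65)]
top multimeter [([544.0, -447.2, -4.3], 0.58)]
top mouse [([314.8, -425.2, 2.1], 0.61)]
```

View pics/f.png

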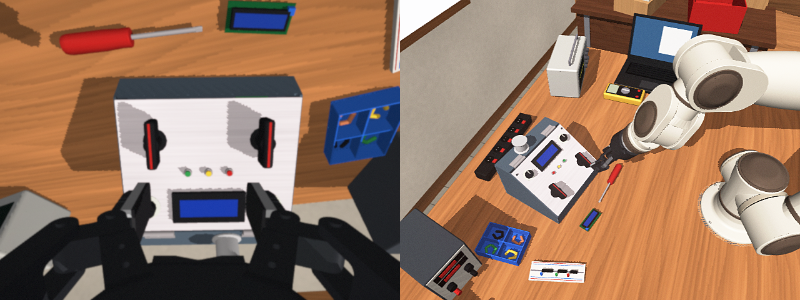

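Both wings run straight up and down the slope, 89.5° and 90.2°. The panel lies flat, the bystanders haven't moved, and the arm is clear.

```bash
python3 -c "
from workcell import *
print(job_done())"
```

```text
the job is handed in; nothing more can be done
None
```

The console is closed and the job is handed in at about 34.5 s of the 64 s allowed. I pushed the panel down at its front push point until it rested on the gasket, with about 9 N at the end and nothing pressing on the display. I then turned the left latch and then the right one clockwise to their end stops.

- **First attempt on the latches:** I let go while still twisting against the stop (about 1.9 N m). Both wings sprang back to about 87°. I gripped each again, brought it to light stop contact (about 0.4 N m), eased off and released it without load.
- **Last checks:** The wings read 89.5° (left) and 90.2° (right), against the panel edges with about 0.3° of bias. The right wing reads slightly past its stop, which is within measuring error.
- **Panel height:** It looks flat in the pictures, but I did not measure its final angle separately.
- **Surroundings:** All the other objects are where they were, within the few millimetres the detector can resolve. The gripper is clear of everything.

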